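Hold the pH electrode over the waste funnel for rinsing

ROBOT

A 6-joint arm with a two-finger parallel gripper is mounted at the origin on a cart in front of the work surface, level with it; the furniture and walls round the work are solid. World frame = base frame: x ahead of the robot, y to its left, z up, the work surface at z = 0. Lengths are in mm, angles in rad, forces in N, time in s.
With the tool pointing down it reaches from about 350 to 875 mm from the base axis. Payload 4.2 kg.
Tool frame: the origin (TCP) lies midway between the tips of the shut fingers; the grasp point (between the pads) lies 19 mm behind it; y points along the fingers, x is the direction in which the jaws open and shut, and the axes are right-handed (so a half turn about y gives the same grasp; the last joint's range is limited). The gripper opens to 85 mm and grips with 20 to 120 N. Pads are 22 mm wide; open, the fingers measure 114 mm over their backs; the gripper's body (76 mm by 85 mm) begins 54 mm behind the grasp point. The pads swing forward as they close: fully open they stand 13 mm farther back than shut.
Start: joints at [-0.959, 0.385, 0.008, 0, -1.194, -0.259], TCP at [215.969, -586.478, 231.312] pointing down, gripper open.
Joint ranges: [-3.14, 3.14], [-1.21, 2.06], [-1.07, 1.41], [-3.16, 2.05], [-2.99, -0.16], [-3.1, 3.1]. Speed limits (rad/s): [2.79, 2.79, 3.14, 3.14, 3.14, 3.14].

INTERFACE

Orientations are given as a unit quaternion [x, y, z, w].
In Python, from bench import read_state, get_image, job_done gives the robot as it stands.
- The arm moves only by the tool play_rows, never from a script. Its argument "series" is a list of rows, each a list of 7 numbers: the shift along the tool's x, y, z in m, then the turn, a rotation vector about the tool's x, y, z in rad, then the finger opening in m, from 0 to 0.0854. In form: [[x, y, z, wx, wy, wz, claw], ...]. A call has 1 to 10 rows; each row shifts and turns the pose as measured when the row begins, along the tool's axes as they then stand; what a row does not reach is not made up. A row lasts 1/10 s, in which the tool goes at most 50 mm and 8.59 degrees, less where a joint would pass 70% of its speed; a pose out of reach is approached as far as the arm can. A call with a gripper value outside its range is refused whole. The fingers move at their own pace and stop on an object; the grip force is fixed at half the most. Time passes only in rows, so rows that do not move let the fingers close. It gives the time, the measured TCP pose, the force and the opening at its end, in the units of the state.
- read_state(): the state, without advancing time (a new reading comes with each control period).
- get_image(name): name is "side" or "top" or "wrist"; returns a dict with "color" (384x512x3 uint8, red, green, blue), "intrinsics" (3x3 intrinsics, pixels), "origin" and "orientation" of the camera in the world. Camera axes: x right, y down, z forward; pixel columns grow to the right and rows downward; lengths in mm; the calibration is good to about 2 mm. The wrist camera is an equidistant fisheye: a pixel r from the principal point sees the ray r / f radians off the axis. A picture is of the moment at which its call begins. There is no depth.
- job_done(): hands the job in, once; it reports no verdict.
The state is a dict: "clock": time; "joints": joint angles; "joint_vel": joint speeds; "joint_efforts": joint torques, N m; "position": TCP position; "ee_rot": TCP orientation; "contact_force": force on the tool from outside, world axes, zero at the start; "wrist_torque": the same for the moment, N m; "gripper_width": finger opening in mm.
Only numpy, scipy, OpenCV 4.12 (cv2) and the standard library are available. Lean on these libraries where they do the work, as an engineer would, in place of code of your own. Each camera call takes 0.05 s, during which the arm holds its last target. There are 200 camera calls.

TASK

Get the pH electrode ready to be rinsed into the waste flask. First take the funnel from the grey stand and set it gently into the neck of the conical flask, fully home, and let go; then lift the electrode out of the stand, carry it over the things on the bench and finish while still holding it: upright and still, its tip over the middle of the funnel and about a centimetre above the rim, touching nothing but the gripper. The electrode is fragile: on the way it must not touch the funnel, flask, tube rack, bottles or bench; leave the flask standing where it is and the other things undisturbed.

Things in the scene. Friction and masses are not known exactly. Their poses are not given: they have to be found in the camera images.
- electrode_head (a point): centre of the electrode's head, the black upright cylinder to grip, 24 mm in diameter and 50 mm high (top 25 mm above this point, underside 25 mm below). The electrode is a cordless pH probe 130 mm long, about 60 g; below the head is a glass shaft 12 mm in diameter and 80 mm long. It starts hanging upright in the stand by the head's underside, shaft in a 15 mm hole; it must rise at least 85 mm to come clear. z axis: up along the electrode
- electrode_tip (a point): lowest point of the electrode's rounded glass bulb, on its axis, 105 mm below electrode_head
- funnel_rim (a point): centre of the funnel's mouth, level with the top of its rim. White rigid funnel, 66 mm high, about 35 g: upright round rim 60 mm outside diameter (62 mm over a 1.5 mm lip at the very top) and 14 mm high, to be gripped across from outside; below it a cone 22 mm high, then a tapered stem 30 mm long, 23 mm in diameter at the cone and 19 mm at its end. It starts in the stand's other hole, stem down. z axis: up along the funnel
- funnel_seat (a point): point on the funnel's axis 32 mm below funnel_rim, at the height on the cone that rests on the lip of the hole or neck; the stem's end is 34 mm below this point
- flask_mouth (a point): centre of the conical flask's mouth, level with its lip, 105 mm above the bench. Loose clear-glass flask, about 250 g: base 66 mm, upright neck of 29 mm bore and 35 mm outside (39 mm at the lip). When the funnel is fully home, funnel_seat lies at this point and funnel_rim 32 mm above it
- stand: fixed grey plastic draining stand, 80 x 160 x 92 mm, origin at the centre of its underside, long side along its y axis; in its 8 mm top plate, 92 mm above the bench, the funnel's hole is at y = -45 mm and the electrode's at y = +45 mm in its own frame
- flask: the conical flask; origin at the centre of its underside, 105 mm below flask_mouth
- funnel: the funnel; origin at the end of its stem, 66 mm below funnel_rim
- electrode: the electrode; origin at its tip
- tube_rack: fixed white rack 332 x 150 mm with upright sample tubes, their tops 45 mm above the bench; origin at the centre of its underside, long side along its y axis
- bottle_ethanol: bystander between the two sides: white screw-cap bottle 56 mm in diameter, 145 mm tall, origin at the centre of its underside
- bottle_buffer: bystander beside it: smaller white screw-cap bottle, 50 mm in diameter, 115 mm tall, origin at the centre of its underside
- wash_bottle: bystander: squeeze bottle with a thin bent spout, 54 mm in diameter, 172 mm tall over the spout, origin at the centre of its underside
- bench_timer: bystander: flat bench timer, 68 x 62 x 19 mm, origin at the centre of its underside
- petri_dish_2: bystander: upper of two stacked petri dishes, 56 mm in diameter, 30 mm high together, origin at the centre of its underside, 15 mm above the bench
Not all that is in view belongs to the job. Leave any blue or yellow look-alike of the electrode alone.

How it is judged:
By the outcome, as a careful person would: the job done as asked, in the order asked, and still so for the second after the job is handed in, while the arm keeps its last pose, push and grip.
It also fails if it takes over 61 s, if anything falls off the work surface, if the arm or the gripper's body presses on something with over 40 N, if the wrist force passes 120 N, or if a joint passes its speed limit or range.

## Working session

There is one attempt and no reset: what is moved stays moved. The work goes in short steps, Python scripts to look and compute and a tool call to move; the robot and the scene stay as the last step left them, time stands still between calls to the robot, and variables do not carry over. Pictures are saved under pics/ and viewed, about 8 in all and at most 12, crops included, and the job is handed in when it is done.

Besides the shell and the picture viewer there is one more tool, called after "Call:" as name(argument=value, ...), one argument or row to a line, values as JSON. play_rows: Moves the arm, as the interface text tells. Its arguments: {"type":"object","properties":{"series":{"type":"array","items":{"type":"array","items":{"type":"number"}}}},"required":["series"]}

```bash
mkdir -p pics; ls
python3 - <<'E'
from bench import read_state,get_image
import cv2,pickle
s=read_state();print(s)
d={}
for n in("side","top"):
    im=get_image(n);d[n]=im;cv2.imwrite(f"pics/{n}0.png",im["color"][:,:,::-1]);print(n,im["intrinsics"],im["origin"],im["orientation"])
pickle.dump(d,open("im0.pkl","wb"))
E
```

```text
pics
{'clock': 0.0, 'joints': array([-9.59406242e-01,  3.85570515e-01,  6.61548175e-03, -5.05717441e-04,
       -1.19401277e+00, -2.58606787e-01]), 'joint_vel': array([-0.00099681, -0.00062981, -0.00016296,  0.00017211,  0.00051969,
        0.0022849 ]), 'joint_efforts': array([ 4.41720908e-05, -3.92291272e+01,  1.88399702e+01,  4.18621391e+00,
       -4.62557116e-03, -2.23628348e-05]), 'position': array([ 215.76099992, -585.94493394,  230.2081235 ]), 'ee_rot': array([ 0.40389228,  0.58036236, -0.5795231 , -0.40522035]), 'contact_force': array([-0.37178294,  0.26372628, -0.24185378]), 'wrist_torque': array([ 0.04290048, -0.00273574, -0.00418543]), 'gripper_width': 85.45737657550875}
side [[397.93289806   0.         265.40287821]
 [  0.         397.93289806 192.37728702]
 [  0.           0.           1.        ]] [ 285.46263018 1049.25721925  597.24544385] [-0.11981544  0.83578976 -0.5322126   0.06204427]
top [[352.02630269   0.         252.30700449]
 [  0.         352.02630269 189.09627454]
 [  0.           0.           1.        ]] [ 324.51566448   74.85495143 1306.41556531] [-0.69930819  0.70848844 -0.06489055  0.06929207]
```

View pics/side0.png

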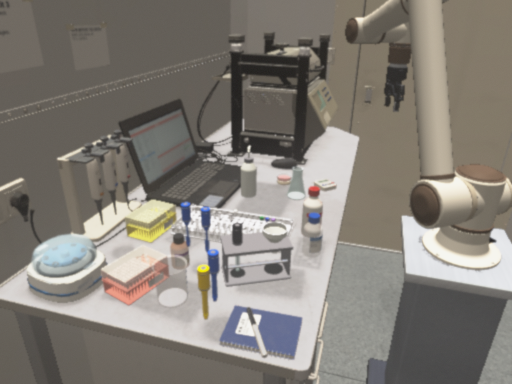

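View pics/top0.png

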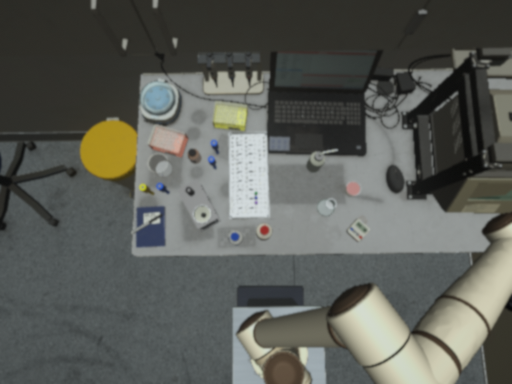

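The top view shows the funnel at about (202,214), the black head at (190,191) and the flask at about (327,206). There are blue heads at (214,146), (212,160) and (162,187), and a yellow one at (144,187). The black one in the grey stand fits the description. Next I'll confirm it in an enlarged crop and measure.

```bash
cat > h.py <<'E'
import numpy as np,cv2,pickle
from scipy.spatial.transform import Rotation as R
def ray(im,p):
    K=im["intrinsics"];d=np.array([(p[0]-K[0,2])/K[0,0],(p[1]-K[1,2])/K[1,1],1.])
    return np.array(im["origin"]),R.from_quat(im["orientation"]).apply(d)
def plane(im,p,z):
    o,d=ray(im,p);return o+d*(z-o[2])/d[2]
def proj(im,P):
    q=R.from_quat(im["orientation"]).inv().apply(np.array(P)-im["origin"]);u=im["intrinsics"]@q;return u[:2]/u[2]
def tri(a,pa,b,pb):
    oa,da=ray(a,pa);ob,db=ray(b,pb);da/=np.linalg.norm(da);db/=np.linalg.norm(db)
    s,t=np.linalg.lstsq(np.c_[da,-db],ob-oa,rcond=None)[0]
    A=oa+s*da;B=ob+t*db;return (A+B)/2,np.linalg.norm(A-B)
E
python3 - <<'E'
from h import *
d=pickle.load(open("im0.pkl","rb"))
t=d["top"]["color"][:,:,::-1];s=d["side"]["color"][:,:,::-1]
a=cv2.resize(t[130:250,130:230],None,fx=5,fy=5,interpolation=2)[:600,:400]
a=cv2.resize(t[165:245,170:230],(400,533),interpolation=2)
b=cv2.resize(t[165:245,300:360],(400,533),interpolation=2)
cv2.imwrite("pics/c1.png",np.hstack([a,b]))
c=cv2.resize(s[205:290,210:330],(780,552),interpolation=2)
cv2.imwrite("pics/c2.png",c)
for n,p,z in[("fun",(202,214),126),("head",(190,191),142),("flask",(327,206),105),("red",(264,231),145),("blue",(235,237),115),("wash",(316,160),130)]:
    print(n,plane(d["top"],p,z).round(0))
E
```

```text
fun [468. 252. 126.]
head [545. 291. 142.]
flask [ 493. -175.  105.]
red [407.  44. 145.]
blue [391. 141. 115.]
wash [ 650. -140.  130.]
```

View pics/c1.png

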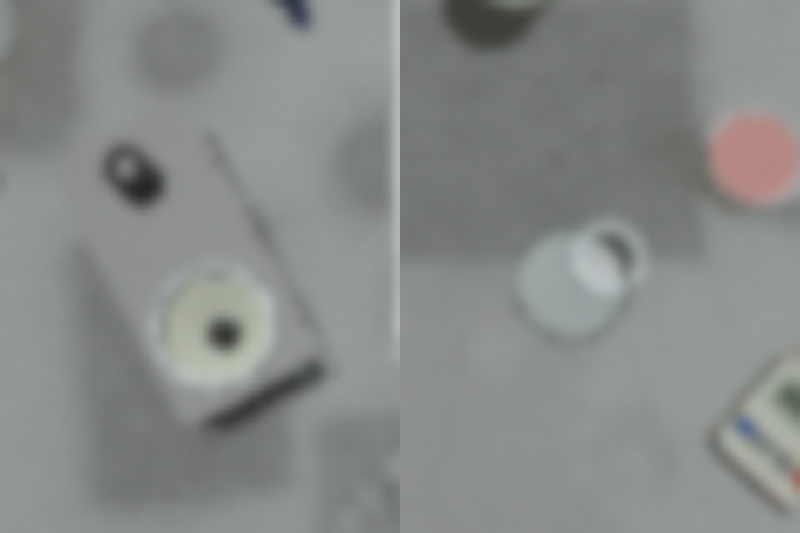

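View pics/c2.png

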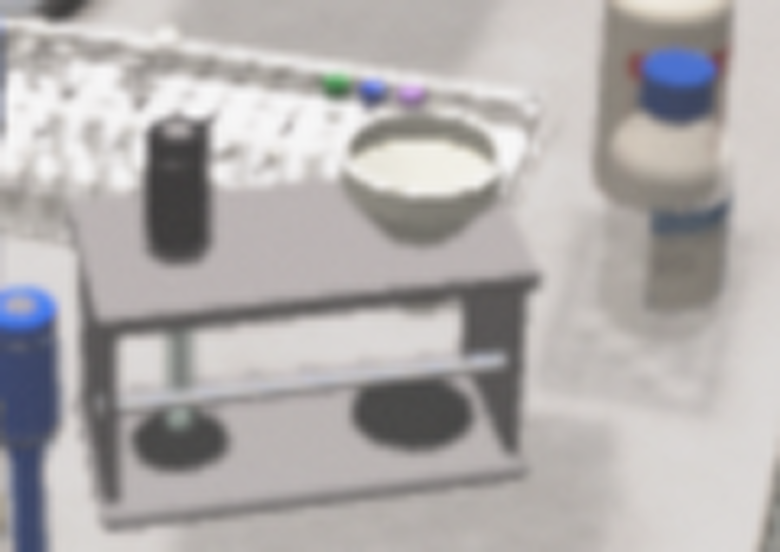

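Run:
```python
from h import *
from bench import read_state,get_image
d=pickle.load(open("im0.pkl","rb"));T=d["top"];S=d["side"]
a=lambda x,y,x0=170:(x0+x*.15,165+y*.15)
b=lambda x,y:(210+x/6.5,205+y/6.5)
print("fun",plane(T,a(217,327),124),tri(T,a(217,327),S,b(421,155)))
print("headtop",plane(T,a(125,162),142),tri(T,a(125,162),S,b(178,128)))
print("flask",plane(T,a(207,264,300),105),plane(T,a(173,286,300),0))
s=read_state();print(R.from_quat(s["ee_rot"]).as_matrix().round(3))
w=get_image("wrist");print(w["intrinsics"],w["origin"],s["position"])
rt=R.from_quat(s["ee_rot"]).inv()
print("cam in tool",rt.apply(w["origin"]-s["position"]),(rt*R.from_quat(w["orientation"])).as_matrix().round(3))
```

```text
fun [468.50348591 249.96441717 124.        ] (array([470.22039412, 251.18398094, 116.68267328]), np.float64(1.6570353835498322))
headtop [550.81172452 295.09491471 142.        ] (array([550.4298158 , 295.48138106, 138.63633938]), np.float64(2.075902830000861))
flask [ 497.63729146 -189.30130261  105.        ] [ 500.58503701 -192.69410475    0.        ]
[[-0.345 -0.001 -0.938]
 [ 0.938  0.002 -0.345]
 [ 0.002 -1.     0.   ]]
[[297.31863964   0.         258.49178931]
 [  0.         297.31863964 190.10702351]
 [  0.           0.           1.        ]] [ 147.66102271 -610.59960944  373.07516471] [ 215.79604371 -585.98931538  230.3354479 ]
cam in tool [   0.72406386 -142.73286044   72.45330011] [[ 1.    -0.001 -0.001]
 [ 0.    -0.283  0.959]
 [-0.001 -0.959 -0.283]]
```

Call:
play_rows(
  series=[
    [0.027, -0.002, -0.04, 0, 0, 0, 0.085],
    [0.027, -0.002, -0.04, 0, 0, 0, 0.085],
    [0.027, -0.002, -0.04, 0, 0, 0, 0.085],
    [0.027, -0.002, -0.04, 0, 0, 0, 0.085],
    [0.027, -0.002, -0.04, 0, 0, 0, 0.085],
    [0.027, -0.002, -0.04, 0, 0, 0, 0.085],
    [0.027, -0.002, -0.04, 0, 0, 0, 0.085],
    [0.027, -0.002, -0.04, 0, 0, 0, 0.085],
    [0.027, -0.002, -0.04, 0, 0, 0, 0.085],
    [0.027, -0.002, -0.04, 0, 0, 0, 0.085],
  ],
)

```text
clock: 1.15
position: [503.9, -185.5, 247.5]
ee_rot: [0.405, 0.578, -0.577, -0.411]
contact_force: [1.2, 0.0, -0.5]
gripper_width: 85.0
```

```bash
cat >> h.py <<'E'
def wray(im,p):
    K=im["intrinsics"];v=np.array([p[0]-K[0,2],p[1]-K[1,2]])/K[0,0];r=np.linalg.norm(v)
    d=np.array([*(v/r*np.sin(r)),np.cos(r)]) if r>0 else np.array([0,0,1.])
    return np.array(im["origin"]),R.from_quat(im["orientation"]).apply(d)
def wplane(im,p,z):
    o,d=wray(im,p);return o+d*(z-o[2])/d[2]
def wproj(im,P):
    q=R.from_quat(im["orientation"]).inv().apply(np.array(P,float)-im["origin"]);K=im["intrinsics"]
    th=np.arctan2(np.hypot(q[0],q[1]),q[2]);return q[:2]/np.hypot(q[0],q[1])*th*K[0,0]+K[:2,2]
def tooldelta(s,P):
    return R.from_quat(s["ee_rot"]).inv().apply(np.array(P)-s["position"])
def snap(name,save):
    from bench import get_image
    im=get_image(name);pickle.dump(im,open(save+".pkl","wb"));return im
E
python3 - <<'E'
from h import *
from bench import read_state
for i in range(1): w=snap("wrist","w1")
s=read_state();print(s["position"],R.from_quat(s["ee_rot"]).as_matrix().round(3))
print(wproj(w,[497.6,-189.3,105]),wproj(w,[500.6,-192.7,0]))
cv2.imwrite("pics/w1.png",w["color"][:,:,::-1])
E
```

```text
[ 508.26554382 -181.28129886  247.5529876 ] [[-0.339 -0.002 -0.941]
 [ 0.941  0.006 -0.339]
 [ 0.006 -1.    -0.001]]
[255.33300804 172.16264513] [252.44809398 155.9411343 ]
```

View pics/w1.png

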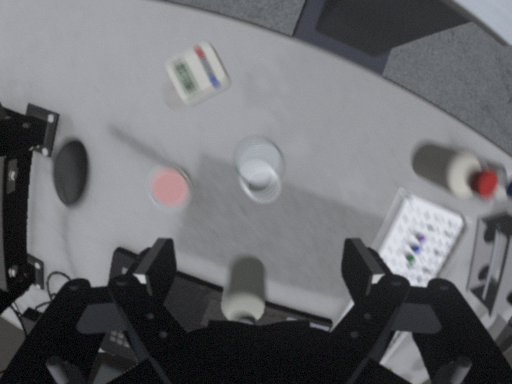

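The wrist view shows the flask mouth ring centred at about (260,182) and its base at about (260,161). The petri dish at (170,187) and the timer at (197,73) are clear of it. I'll refine the ring numerically.

Run:
```python
from h import *
w=pickle.load(open("w1.pkl","rb"))
g=cv2.cvtColor(w["color"],cv2.COLOR_RGB2GRAY)[120:220,210:310]
g=cv2.resize(g,None,fx=4,fy=4,interpolation=cv2.INTER_CUBIC)
for r0,r1 in((76,94),(95,112)):
    c=cv2.HoughCircles(g,cv2.HOUGH_GRADIENT,1,20,param1=60,param2=15,minRadius=r0,maxRadius=r1)
    if c is not None: print([(210+x/4,120+y/4,r/4) for x,y,r in c[0][:4]])
print(wplane(w,(260.5,181.5),105),wplane(w,(260.5,161),0))
```

```text
[ 504.86252635 -181.32446948  105.        ] [ 503.51196891 -180.30957807    0.        ]
```

Call:
play_rows(
  series=[
    [0.045, -0.001, -0.005, 0, 0, 0, 0.085],
    [0.045, -0.001, -0.005, 0, 0, 0, 0.085],
    [0.045, -0.001, -0.005, 0, 0, 0, 0.085],
    [0.045, -0.001, -0.005, 0, 0, 0, 0.085],
    [0.045, -0.001, -0.005, 0, 0, 0, 0.085],
    [0.045, -0.001, -0.005, 0, 0, 0, 0.085],
    [0.045, -0.001, -0.005, 0, 0, 0, 0.085],
    [0.045, -0.001, -0.005, 0, 0, 0, 0.085],
    [0.04, -0.001, -0.005, 0, 0, 0, 0.085],
    [0.02, 0, 0.0, 0, 0, 0, 0.085],
  ],
)

```text
clock: 2.2
position: [404.3, 244.1, 257.1]
ee_rot: [0.404, 0.58, -0.578, -0.409]
contact_force: [-0.0, -0.7, 0.3]
gripper_width: 85.1
```

Call:
play_rows(
  series=[
    [-0.008, 0.005, -0.031, 0, 0, 0, 0.085],
    [-0.008, 0.005, -0.031, 0, 0, 0, 0.085],
    [0, 0, 0, 0, 0, 0, 0.085],
    [0, 0, 0, 0, 0, 0, 0.085],
  ],
)

```text
clock: 2.6
position: [467.5, 254.7, 245.7]
ee_rot: [0.401, 0.581, -0.58, -0.407]
contact_force: [-0.0, 0.5, -0.2]
gripper_width: 84.9
```

Run:
```python
from h import *
from bench import read_state
s=read_state();print(s["position"],np.abs(s["joint_vel"]).max())
w=snap("wrist","w2")
print(w["origin"],R.from_quat(s["ee_rot"]).inv().apply(w["origin"]-s["position"]))
print("pred fun",wproj(w,[468.5,250,124]),"head",wproj(w,[549,294.5,142]))
cv2.imwrite("pics/w2.png",w["color"][:,:,::-1])
hsv=cv2.cvtColor(w["color"],cv2.COLOR_RGB2HSV)
g=cv2.cvtColor(w["color"],cv2.COLOR_RGB2GRAY)[80:300,160:360]
c=cv2.HoughCircles(cv2.resize(g,None,fx=3,fy=3,interpolation=2),cv2.HOUGH_GRADIENT,1,60,param1=80,param2=25,minRadius=60,maxRadius=150)
if c is not None: print([(160+x/3,80+y/3,r/3) for x,y,r in c[0][:5]])
```

```text
[467.45237869 254.67197638 245.67219407] 0.030082053544899914
[400.14106581 229.23681391 388.65666077] [   0.75246453 -142.73795375   72.44051632]
pred fun [251.53146304 184.15108484] head [266.2250857  278.81077845]
[(np.float32(256.16666), np.float32(184.83334), np.float32(30.466667))]
```

View pics/w2.png

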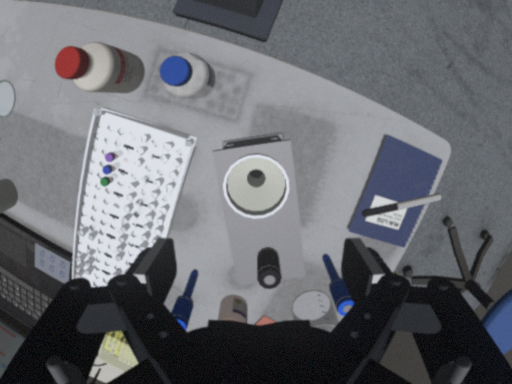

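The wrist view shows the funnel rim centred at about (255,185) and the black electrode head in the grey stand at about (268,270). The blue look-alikes are at (187,300) and (340,290), outside the stand.

Run:
```python
from h import *
from bench import read_state
s=read_state();w=pickle.load(open("w2.pkl","rb"))
img=w["color"].astype(int)
m=(img.min(2)>165).astype(np.uint8);m[:, :190]=0;m[:,315:]=0;m[:145]=0;m[225:]=0
cs,_=cv2.findContours(m,cv2.RETR_EXTERNAL,cv2.CHAIN_APPROX_NONE);c=max(cs,key=cv2.contourArea)
print(cv2.contourArea(c),cv2.fitEllipse(cv2.convexHull(c)))
h=(img.max(2)<60).astype(np.uint8);h[:,:240]=0;h[:,300:]=0;h[:240]=0;h[300:]=0
cs,_=cv2.findContours(h,cv2.RETR_EXTERNAL,cv2.CHAIN_APPROX_NONE);c2=max(cs,key=cv2.contourArea);print(cv2.boundingRect(c2),cv2.minAreaRect(c2))
e=cv2.fitEllipse(cv2.convexHull(c))[0]
P=wplane(w,e,124);print(P,tooldelta(s,P))
for p in[(268.5,279),(255.3,185)]:print(wplane(w,p,142))
```

```text
3320.5 ((255.6946563720703, 186.3407440185547), (64.25668334960938, 67.55241394042969), 90.44511413574219)
(258, 248, 23, 40) ((269.0, 267.5), (22.0, 39.0), 0.0)
[469.14523645 254.32459521 124.        ] [ -1.96199511 121.57631723  -2.06290726]
[548.46351226 296.68187039 142.        ]
[463.44568942 251.88786737 142.        ]
```

Call:
play_rows(
  series=[
    [-0.002, 0.02, -0.002, 0, 0, 0, 0.085],
    [0, 0.025, 0, 0, 0, 0, 0.085],
    [0, 0.025, 0, 0, 0, 0, 0.085],
    [0, 0.015, 0, 0, 0, 0, 0.085],
    [0, 0, 0, 0, 0, 0, 0.085],
    [0, 0, 0, 0, 0, 0, 0.085],
  ],
)

```text
clock: 3.25
position: [466.8, 252.6, 161.5]
ee_rot: [0.401, 0.583, -0.578, -0.407]
contact_force: [0.2, -0.1, 0.3]
gripper_width: 85.2
```

Run:
```python
from h import *
from bench import read_state
s=read_state();print(s["position"],R.from_quat(s["ee_rot"]).as_matrix().round(3))
w=snap("wrist","w3")
img=w["color"].astype(int)
p=wproj(w,[469,254.3,124]);print("pred",p)
m=(img.min(2)>165).astype(np.uint8);n=m*0;cv2.circle(n,tuple(int(v) for v in p),75,1,-1);m*=n
cs,_=cv2.findContours(m,cv2.RETR_EXTERNAL,cv2.CHAIN_APPROX_NONE);c=max(cs,key=cv2.contourArea)
e=cv2.fitEllipse(cv2.convexHull(c));print(e)
P=wplane(w,e[0],124);print(P,tooldelta(s,P))
v=w["color"][:,:,::-1].copy();cv2.ellipse(v,e,(0,0,255),1);cv2.imwrite("pics/w3.png",v)
```

```text
[466.82525368 252.59642869 161.52622009] [[-0.348 -0.002 -0.938]
 [ 0.937  0.011 -0.348]
 [ 0.011 -1.    -0.001]]
pred [258.18552178 222.1175455 ]
((258.2107849121094, 220.7761688232422), (85.94251251220703, 93.73786163330078), 88.51475524902344)
[468.10063445 253.98495594 124.        ] [ 0.45407152 37.53550399 -1.62836046]
```

View pics/w3.png

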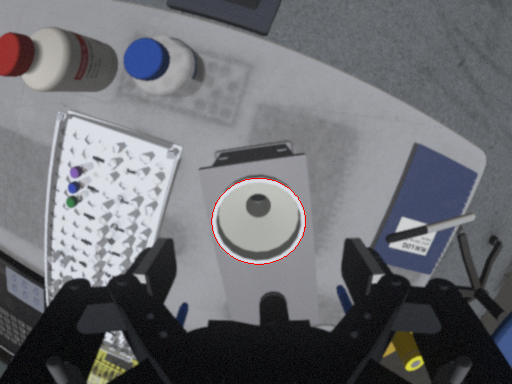

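The red ellipse fits the funnel rim at (258,221), midway between the fingertips at (160,262) and (356,262). I'll descend and grip.

Call:
play_rows(
  series=[
    [0, 0.02, -0.0015, 0, 0, 0.011, 0.085],
    [0, 0.02, 0, 0, 0, 0, 0.085],
    [0, 0.015, 0, 0, 0, 0, 0.085],
    [0, 0.01, 0, 0, 0, 0, 0.085],
    [0, 0, 0, 0, 0, 0, 0.085],
    [0, 0, 0, 0, 0, 0, 0.085],
  ],
)

```text
clock: 3.9
position: [472.1, 257.0, 103.1]
ee_rot: [0.405, 0.587, -0.575, -0.401]
contact_force: [0.2, 0.3, 0.6]
gripper_width: 85.2
```

```bash
cat > st.py <<'E'
from h import *
from bench import read_state
import sys
s=read_state();m=R.from_quat(s["ee_rot"]).as_matrix()
print(s["position"].round(1),"F",s["contact_force"].round(1),"w",s["gripper_width"].round(1));print(m.round(3))
if len(sys.argv)>3: print("d",tooldelta(s,[float(v) for v in sys.argv[1:4]]).round(1))
# rotvec in tool frame that makes y point straight down
y=np.array([0,0,-1.])@m; print("fix",np.cross([0,1,0],y).round(4))
E
python3 st.py 468.5 254 94
python3 - <<'E'
from h import *
w=snap("wrist","w4");img=w["color"].astype(int)
p=wproj(w,[468.5,254,124]);m=(img.min(2)>165).astype(np.uint8);n=m*0;cv2.circle(n,tuple(int(v) for v in p),95,1,-1);m*=n
cs,_=cv2.findContours(m,cv2.RETR_EXTERNAL,cv2.CHAIN_APPROX_NONE);c=max(cs,key=cv2.contourArea)
e=cv2.fitEllipse(cv2.convexHull(c));print(p,e,wplane(w,e[0],124))
E
python3 st.py
```

```text
[253.98276911 257.0081391 ] ((254.4822540283203, 253.85226440429688), (111.77669525146484, 130.7497100830078), 90.80744171142578) [466.81620726 253.63249979 124.        ]Traceback (most recent call last):
  File "st.py", line 5, in <module>
    print(s["position"].round(1),"F",s["contact_force"].round(1),"w",s["gripper_width"].round(1));print(m.round(3))
                                                                     ^^^^^^^^^^^^^^^^^^^^^^^^
AttributeError: 'float' object has no attribute 'round'
Traceback (most recent call last):
  File "st.py", line 5, in <module>
    print(s["position"].round(1),"F",s["contact_force"].round(1),"w",s["gripper_width"].round(1));print(m.round(3))
                                                                     ^^^^^^^^^^^^^^^^^^^^^^^^
AttributeError: 'float' object has no attribute 'round'
```

```bash
sed -i 's/s\["gripper_width"\].round(1)/round(s["gripper_width"],1)/' st.py; python3 st.py 468 253.8 94
```

```text
[472.1 257.  103.1] F [-0.3  1.3 -0.3] w 84.9
[[-0.349  0.015 -0.937]
 [ 0.937  0.011 -0.349]
 [ 0.006 -1.    -0.018]]
d [-1.6  9.1  5.1]
fix [ 0.0175 -0.      0.0056]
```

Call:
play_rows(
  series=[
    [-0.0015, 0.003, 0.005, 0.0175, 0, 0.0055, 0.085],
    [0, 0.003, 0, 0, 0, 0, 0.085],
    [0, 0.002, 0, 0, 0, 0, 0.085],
    [0, 0, 0, 0, 0, 0, 0.085],
  ],
)

```text
clock: 4.35
position: [468.6, 254.5, 96.6]
ee_rot: [0.403, 0.582, -0.58, -0.403]
contact_force: [0.7, -0.5, -0.2]
gripper_width: 85.1
```

```bash
python3 st.py 468 253.8 94
```

```text
[468.6 254.5  96.6] F [ 0.7 -0.5 -0.2] w 85.1
[[-0.349  0.002 -0.937]
 [ 0.937  0.002 -0.349]
 [ 0.001 -1.    -0.002]]
d [-0.5  2.6  0.8]
fix [ 0.0025 -0.      0.0012]
```

Aligned, so I'll close.

Call:
play_rows(
  series=[
    [-0.0005, 0.002, 0.001, 0.002, 0, 0.001, 0.085],
    [0, 0, 0, 0, 0, 0, 0.07],
    [0, 0, 0, 0, 0, 0, 0.065],
    [0, 0, 0, 0, 0, 0, 0.06],
    [0, 0, 0, 0, 0, 0, 0.055],
    [0, 0, 0, 0, 0, 0, 0.05],
    [0, 0, 0, 0, 0, 0, 0.05],
    [0, 0, 0, 0, 0, 0, 0.05],
  ],
)

```text
clock: 5.15
position: [467.9, 253.4, 94.9]
ee_rot: [0.403, 0.581, -0.581, -0.403]
contact_force: [-0.4, -0.9, 0.8]
gripper_width: 57.5
```

```bash
python3 st.py 468 253.8 94
```

```text
[467.9 253.4  94.9] F [-0.4 -0.9  0.8] w 57.5
[[-0.349  0.001 -0.937]
 [ 0.937  0.    -0.349]
 [-0.    -1.    -0.001]]
d [ 0.4  0.9 -0.2]
fix [ 0.0006  0.     -0.0002]
```

Call:
play_rows(
  series=[
    [0, 0, 0, 0, 0, 0, 0.05],
    [0, 0, 0, 0, 0, 0, 0.05],
    [0, -0.005, 0, 0, 0, 0, 0.05],
    [0, -0.008, 0, 0, 0, 0, 0.05],
    [0, 0, 0, 0, 0, 0, 0.05],
  ],
)

```text
clock: 5.65
position: [467.9, 253.6, 108.6]
ee_rot: [0.403, 0.581, -0.581, -0.403]
contact_force: [-0.3, 0.3, 0.6]
gripper_width: 57.7
```

```bash
python3 st.py
python3 - <<'E'
from h import *
w=snap("wrist","w5");img=w["color"]
cv2.imwrite("pics/w5.png",cv2.resize(img[150:340,110:400,::-1],None,fx=2.5,fy=2.5))
E
```

```text
[467.9 253.6 108.6] F [-0.3  0.3  0.6] w 57.7
[[-0.349  0.    -0.937]
 [ 0.937  0.    -0.349]
 [-0.    -1.    -0.   ]]
fix [ 0.0004  0.     -0.0001]
```

View pics/w5.png

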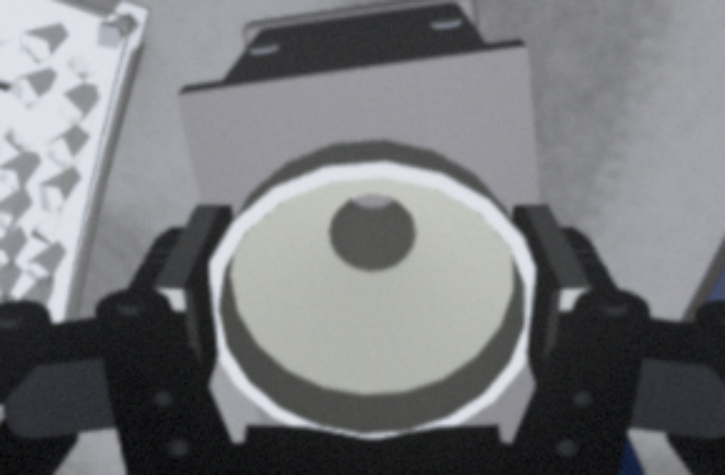

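The funnel is held centred and level, and it has come up off the plate. I'll lift it and carry it towards the flask, short of the final position so I can look again.

Call:
play_rows(
  series=[
    [0, -0.02, 0, 0, 0, 0, 0.05],
    [0, -0.035, 0, 0, 0, 0, 0.05],
    [0, -0.035, 0, 0, 0, 0, 0.05],
    [0, -0.03, 0, 0, 0, 0, 0.05],
    [-0.01, -0.005, 0.003, 0, 0, 0, 0.05],
    [-0.03, 0, 0.008, 0, 0, 0, 0.05],
    [-0.035, 0, 0.01, 0, 0, 0, 0.05],
    [-0.035, 0, 0.01, 0, 0, 0, 0.05],
    [-0.035, 0, 0.01, 0, 0, 0, 0.05],
    [-0.035, 0, 0.01, 0, 0, 0, 0.05],
  ],
)

```text
clock: 6.7
position: [480.0, 62.4, 234.1]
ee_rot: [-0.4, -0.58, 0.584, 0.403]
contact_force: [-0.4, -0.4, 0.1]
gripper_width: 57.3
```

Call:
play_rows(
  series=[
    [-0.035, 0, 0.01, 0, 0, 0, 0.05],
    [-0.035, 0, 0.01, 0, 0, 0, 0.05],
    [-0.035, 0, 0.01, 0, 0, 0, 0.05],
    [-0.035, 0, 0.01, 0, 0, 0, 0.05],
    [-0.025, 0, 0.01, 0, 0, 0, 0.05],
    [-0.015, 0, 0.01, 0, 0, 0, 0.05],
    [0, 0, 0, 0, 0, 0, 0.05],
    [0, 0, 0, 0, 0, 0, 0.05],
  ],
)

```text
clock: 7.5
position: [480.3, -140.5, 227.0]
ee_rot: [-0.398, -0.576, 0.584, 0.41]
contact_force: [0.6, -0.3, -0.3]
gripper_width: 57.6
```

```bash
python3 st.py 504.5 -181 200;python3 - <<'E'
from h import *
from bench import read_state
s=read_state()
w=snap("wrist","w6");img=w["color"]
cv2.imwrite("pics/w6.png",cv2.resize(img[110:340,90:420,::-1],None,fx=2.4,fy=2.4))
S=snap("side","s1")
print(proj(S,[504.5,-181,105]),proj(S,[497.6,-189,105]))
i=S["color"][130:215,250:350,::-1];cv2.imwrite("pics/s1.png",cv2.resize(i,None,fx=7,fy=7,interpolation=2))
E
```

```text
[ 480.3 -140.5  227. ] F [ 0.6 -0.3 -0.3] w 57.6
[[-0.346 -0.021 -0.938]
 [ 0.938 -0.    -0.346]
 [ 0.007 -1.     0.02 ]]
d [-46.6  26.5  -9.3]
fix [-0.0196  0.      0.007 ]
[296.62452559 167.91389379] [299.10239912 167.32673325]
```

View pics/w6.png

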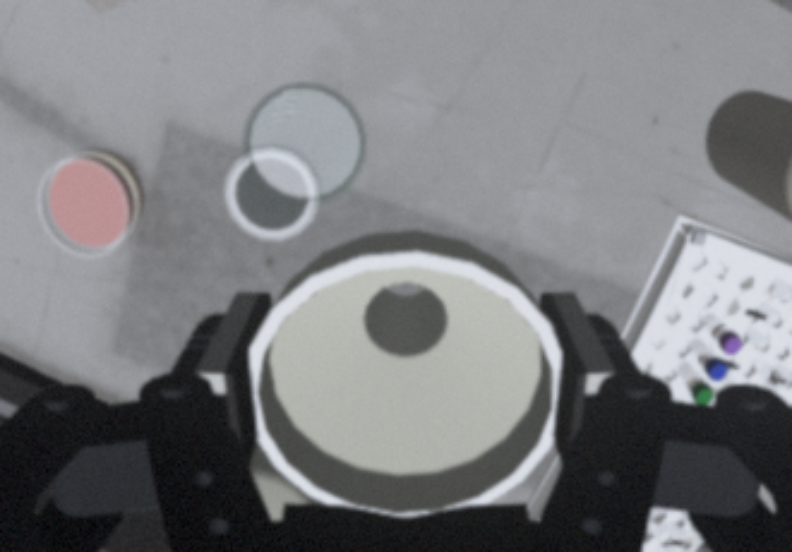

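View pics/s1.png

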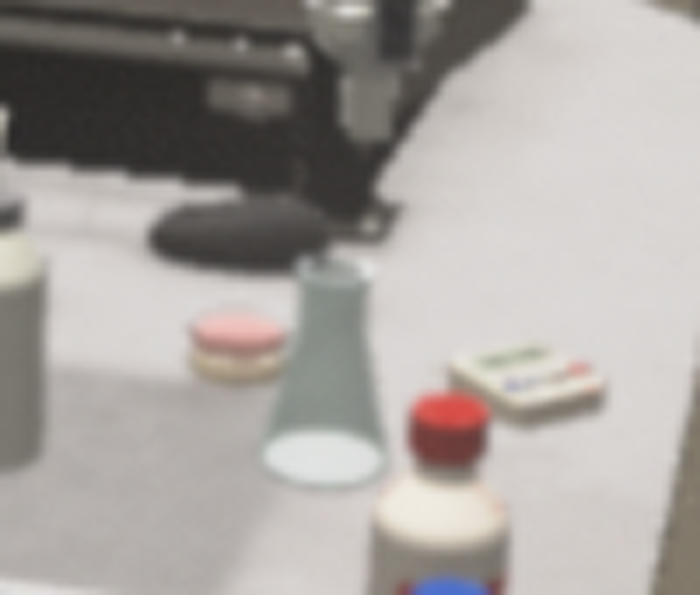

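The wrist crop shows the flask mouth ring at full-frame (202.9,190.8) and the base at (217,169). The funnel is central between the fingers. In the side view the mouth is at (297.9,168.6).

Run:
```python
from h import *
w=pickle.load(open("w6.pkl","rb"));S=pickle.load(open("s1.pkl","rb"))
print("wrist",wplane(w,(202.9,190.8),105),wplane(w,(217.1,169.2),0))
print("side",plane(S,(297.9,168.6),105),plane(S,(296.1,195.4),0))
d=pickle.load(open("im0.pkl","rb"));print("top",plane(d["top"],(331.1,204.6),105))
# held funnel rim centre (crop 408,384 -> outer ellipse)
p=(90+406/2.4,110+383/2.4);print(wplane(w,p,227+29))
```

```text
wrist [ 501.30717226 -186.79434216  105.        ] [ 501.6523668  -186.73519626    0.        ]
side [ 499.20234209 -176.27315712  105.        ] [ 501.57177001 -187.61258032    0.        ]
top [ 497.63498566 -189.47303047  105.        ]
[ 478.5764928  -140.33449867  256.        ]
```

Call:
play_rows(
  series=[
    [-0.025, 0, -0.002, -0.0195, 0, 0.007, 0.05],
    [-0.025, 0.01, -0.002, 0, 0, 0, 0.05],
    [0, 0.015, 0, 0, 0, 0, 0.05],
    [0, 0.015, 0, 0, 0, 0, 0.05],
    [0, 0, 0, 0, 0, 0, 0.05],
    [0, 0, 0, 0, 0, 0, 0.05],
  ],
)

```text
clock: 8.2
position: [504.8, -181.5, 186.7]
ee_rot: [0.402, 0.583, -0.582, -0.4]
contact_force: [-0.0, 0.7, -0.2]
gripper_width: 57.5
```

```bash
python3 st.py 501.4 -186.8 160
```

```text
[ 504.8 -181.5  186.7] F [-0.   0.7 -0.2] w 57.5
[[-0.357  0.004 -0.934]
 [ 0.934 -0.    -0.357]
 [-0.001 -1.    -0.004]]
d [-3.7 26.7  5.2]
fix [ 0.0038  0.     -0.0015]
```

Call:
play_rows(
  series=[
    [-0.0035, 0, 0.005, 0.004, -0.01, -0.0015, 0.05],
    [0, 0.01, 0, 0, 0, 0, 0.05],
    [0, 0.01, 0, 0, 0, 0, 0.05],
    [0, 0.01, 0, 0, 0, 0, 0.05],
    [0, 0, 0, 0, 0, 0, 0.05],
    [0, 0, 0, 0, 0, 0, 0.05],
  ],
)

```text
clock: 8.8
position: [502.0, -185.9, 156.1]
ee_rot: [0.398, 0.586, -0.585, -0.396]
contact_force: [0.6, -0.9, -0.8]
gripper_width: 57.5
```

```bash
python3 st.py 501.4 -186.8 108
python3 - <<'E'
from h import *
w=snap("wrist","w7");img=w["color"]
print(wproj(w,[501.4,-186.8,105]))
cv2.imwrite("pics/w7.png",cv2.resize(img[150:340,110:400,::-1],None,fx=2.5,fy=2.5))
E
```

```text
[ 502.  -185.9  156.1] F [ 0.6 -0.9 -0.8] w 57.5
[[-0.37   0.003 -0.929]
 [ 0.929 -0.    -0.37 ]
 [-0.001 -1.    -0.002]]
d [-0.5 48.1  1. ]
fix [ 0.0023  0.     -0.0014]
[256.84158356 209.80624803]
```

View pics/w7.png

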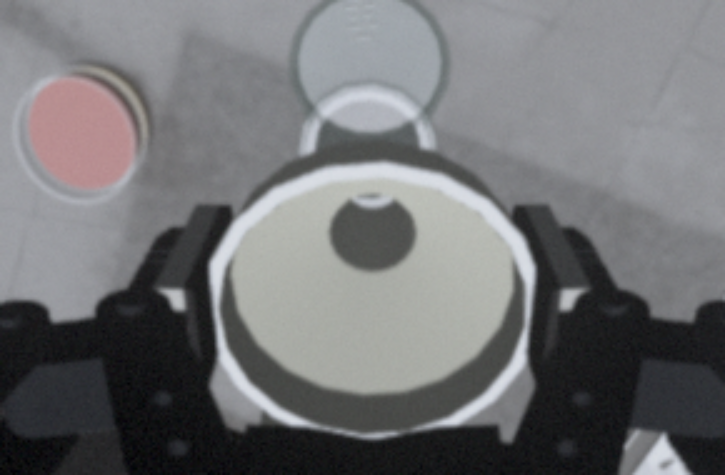

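The mouth ring's upper arc (centre column 257.6, top row 183.6) agrees with the predicted centre (257,210) to within 1 px. I'll lower the funnel.

Call:
play_rows(
  series=[
    [-0.0005, 0.005, 0.001, 0.002, 0, -0.001, 0.05],
    [0, 0.008, 0, 0, 0, 0, 0.05],
    [0, 0.008, 0, 0, 0, 0, 0.05],
    [0, 0.006, 0, 0, 0, 0, 0.05],
    [0, 0, 0, 0, 0, 0, 0.05],
  ],
)

```text
clock: 9.35
position: [501.3, -186.8, 126.9]
ee_rot: [0.397, 0.585, -0.585, -0.397]
contact_force: [-0.1, -0.3, -0.6]
gripper_width: 57.3
```

```bash
python3 st.py 501.4 -186.8 108
```

```text
[ 501.3 -186.8  126.9] F [-0.1 -0.3 -0.6] w 57.3
[[-0.369  0.001 -0.929]
 [ 0.929 -0.    -0.369]
 [-0.    -1.    -0.001]]
d [ 0.  18.9 -0.1]
fix [ 0.0005  0.     -0.0003]
```

Call:
play_rows(
  series=[
    [0, 0.006, 0, 0, 0, 0, 0.05],
    [0, 0.005, 0, 0, 0, 0, 0.05],
    [0, 0.003, 0, 0, 0, 0, 0.05],
    [0, 0.002, 0, 0, 0, 0, 0.05],
    [0, 0, 0, 0, 0, 0, 0.05],
  ],
)

```text
clock: 9.85
position: [501.6, -187.1, 109.8]
ee_rot: [-0.397, -0.585, 0.585, 0.397]
contact_force: [-0.5, -0.9, -0.8]
gripper_width: 57.5
```

```bash
python3 st.py 501.4 -186.8 108
```

```text
[ 501.6 -187.1  109.8] F [-0.5 -0.9 -0.8] w 57.5
[[-0.37   0.001 -0.929]
 [ 0.929 -0.001 -0.37 ]
 [-0.001 -1.    -0.   ]]
d [0.4 1.8 0. ]
fix [ 0.0003  0.     -0.0009]
```

Call:
play_rows(
  series=[
    [0, 0.001, 0, 0, 0, 0, 0.05],
    [0, 0.001, 0, 0, 0, 0, 0.05],
  ],
)

```text
clock: 10.05
position: [502.2, -187.5, 108.9]
ee_rot: [0.398, 0.585, -0.585, -0.396]
contact_force: [-1.3, -0.0, 4.3]
gripper_width: 57.3
```

Call:
play_rows(
  series=[
    [0, 0.001, 0, 0, 0, 0, 0.05],
    [0, 0, 0, 0, 0, 0, 0.05],
  ],
)

```text
clock: 10.25
position: [502.9, -187.7, 109.1]
ee_rot: [0.398, 0.586, -0.585, -0.395]
contact_force: [-0.6, -0.4, 0.9]
gripper_width: 57.7
```

Call:
play_rows(
  series=[
    [0, 0.0005, 0, 0, 0, 0, 0.06],
    [0, 0, 0, 0, 0, 0, 0.063],
    [0, 0, 0, 0, 0, 0, 0.068],
    [0, 0, 0, 0, 0, 0, 0.075],
    [0, 0, 0, 0, 0, 0, 0.085],
    [0, 0, 0, 0, 0, 0, 0.085],
    [0, 0, 0, 0, 0, 0, 0.085],
  ],
)

```text
clock: 10.95
position: [502.7, -187.2, 107.3]
ee_rot: [0.398, 0.586, -0.585, -0.395]
contact_force: [-0.3, -0.5, 0.3]
gripper_width: 85.0
```

```bash
python3 st.py 501.4 -186.8 108;  python3 - <<'E'
from h import *
w=snap("wrist","w8");img=w["color"].astype(int)
p=wproj(w,[501.4,-186.8,137]);m=(img.min(2)>165).astype(np.uint8);n=m*0;cv2.circle(n,tuple(int(v) for v in p),100,1,-1);m*=n
cs,_=cv2.findContours(m,cv2.RETR_EXTERNAL,cv2.CHAIN_APPROX_NONE);c=max(cs,key=cv2.contourArea)
e=cv2.fitEllipse(cv2.convexHull(c));print(p,e,wplane(w,e[0],137))
E
```

```text
[ 502.7 -187.2  107.3] F [-0.3 -0.5  0.3] w 85.0
[[-0.37   0.004 -0.929]
 [ 0.929 -0.001 -0.37 ]
 [-0.003 -1.    -0.003]]
d [ 0.8 -0.7  1.1]
fix [ 0.0033  0.     -0.0025]
[258.71785871 272.41601396] ((257.94512939453125, 266.5834045410156), (114.29034423828125, 136.837890625), 91.93025970458984) [ 498.67248709 -188.25055379  137.        ]
```

Released. I'll rise straight up and check the placing from above, then head on to the electrode.

Call:
play_rows(
  series=[
    [0, -0.01, 0, 0, 0, 0, 0.085],
    [0, -0.02, 0, 0, 0, 0, 0.085],
    [0, -0.035, 0, 0, 0, 0, 0.085],
    [0, -0.035, 0, 0, 0, 0, 0.085],
    [0, -0.02, 0, 0, 0, 0, 0.085],
    [0, 0, 0, 0, 0, 0, 0.085],
    [0, 0, 0, 0, 0, 0, 0.085],
  ],
)

```text
clock: 11.7
position: [501.9, -187.3, 235.2]
ee_rot: [0.399, 0.586, -0.585, -0.395]
contact_force: [-0.1, -0.1, -1.2]
gripper_width: 84.9
```

```bash
python3 st.py 501.4 -186.8 230;  python3 - <<'E'
from h import *
w=snap("wrist","w9");img=w["color"].astype(int);S=snap("side","s2")
p=wproj(w,[501.4,-186.8,137]);m=(img.min(2)>165).astype(np.uint8);n=m*0;cv2.circle(n,tuple(int(v) for v in p),60,1,-1);m*=n
cs,_=cv2.findContours(m,cv2.RETR_EXTERNAL,cv2.CHAIN_APPROX_NONE);c=max(cs,key=cv2.contourArea)
e=cv2.fitEllipse(cv2.convexHull(c));print(p,e,wplane(w,e[0],137))
a=cv2.resize(w["color"][120:260,190:330,::-1],(400,400),interpolation=2)
b=cv2.resize(S["color"][145:205,267:327,::-1],(400,400),interpolation=2)
cv2.imwrite("pics/c9.png",np.hstack([a,b]));print(proj(S,[500.5,-187,137]),proj(S,[500.5,-187,105]))
E
```

```text
[ 501.9 -187.3  235.2] F [-0.1 -0.1 -1.2] w 84.9
[[-0.37   0.005 -0.929]
 [ 0.929 -0.002 -0.37 ]
 [-0.004 -1.    -0.004]]
d [0.7 5.2 0.3]
fix [ 0.0041  0.     -0.0036]
[258.92286008 190.90860673] ((258.2868347167969, 190.2738800048828), (69.35447692871094, 72.9131088256836), 91.28411865234375) [ 501.07842557 -187.50651593  137.        ]
[298.70676978 158.49650629] [298.14206146 167.43131265]
```

View pics/c9.png

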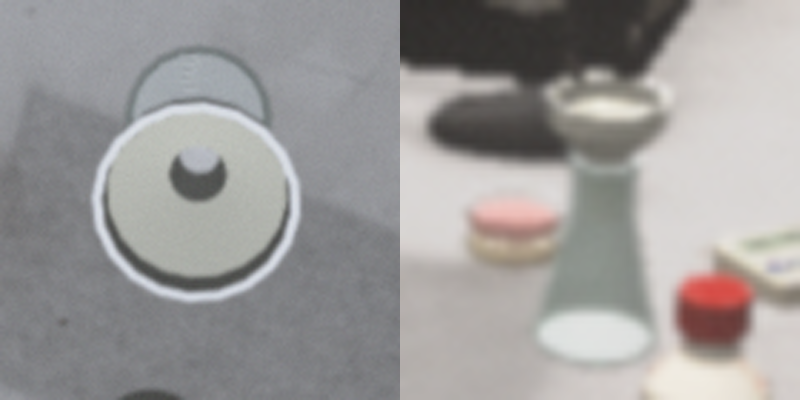

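Funnel seated: rim level and concentric at (501,-187.5), and the flask has not moved. That is 12 pictures viewed, so the rest is numeric. I'll move to the electrode with narrower jaws.

Call:
play_rows(
  series=[
    [0.02, -0.002, -0.01, 0.004, 0, -0.0035, 0.06],
    [0.04, -0.002, -0.02, 0, 0, 0, 0.06],
    [0.044, -0.002, -0.022, 0, 0, 0, 0.06],
    [0.044, -0.002, -0.022, 0, 0, 0, 0.06],
    [0.044, -0.002, -0.022, 0, 0, 0, 0.06],
    [0.044, -0.002, -0.022, 0, 0, 0, 0.06],
    [0.044, -0.002, -0.022, 0, 0, 0, 0.06],
    [0.044, -0.002, -0.022, 0, 0, 0, 0.06],
    [0.04, 0, -0.022, 0, 0, 0, 0.06],
    [0.02, 0, -0.01, 0, 0, 0, 0.06],
  ],
)

```text
clock: 12.8
position: [535.9, 250.1, 233.8]
ee_rot: [-0.393, -0.575, 0.592, 0.406]
contact_force: [0.1, -0.7, 0.5]
gripper_width: 60.1
```

```bash
python3 st.py 548 296.5 250
python3 - <<'E'
from h import *
d=pickle.load(open("im0.pkl","rb"))
for p in((162,187),(212,160),(214,146)):print(plane(d["top"],p,130).round())
E
```

```text
[535.9 250.1 233.8] F [ 0.1 -0.7  0.5] w 60.1
[[-0.362 -0.029 -0.932]
 [ 0.932 -0.009 -0.362]
 [ 0.002 -1.     0.03 ]]
d [ 38.9 -17.  -27.6]
fix [-0.0304  0.      0.0017]
[562. 389. 130.]
[655. 219. 130.]
[706. 213. 130.]
```

Call:
play_rows(
  series=[
    [0.02, -0.005, -0.014, -0.03, 0, 0.002, 0.06],
    [0.015, -0.005, -0.01, 0, 0, 0, 0.06],
    [0.003, -0.003, -0.003, 0, 0, 0, 0.06],
    [0, 0, 0, 0, 0, 0, 0.06],
    [0, 0, 0, 0, 0, 0, 0.06],
  ],
)

```text
clock: 13.3
position: [544.7, 299.1, 236.9]
ee_rot: [-0.396, -0.579, 0.59, 0.4]
contact_force: [-0.4, 0.3, -0.5]
gripper_width: 60.1
```

```bash
cat > el.py <<'E'
from h import *
import sys
from bench import read_state
w=snap("wrist",sys.argv[1]);img=w["color"].astype(int)
g=np.array([548,296.5])
pt=wproj(w,[*g,142]);pb=wproj(w,[*g,92]);print("pred top",pt,"under",pb)
h=(img.max(2)<75).astype(np.uint8);n=h*0
cv2.line(n,tuple(int(v) for v in pt),tuple(int(v) for v in pb),1,50);h*=n
cs,_=cv2.findContours(h,cv2.RETR_EXTERNAL,cv2.CHAIN_APPROX_NONE);c=max(cs,key=cv2.contourArea)
x,y,W,H=cv2.boundingRect(c);print("bbox",x,y,W,H,cv2.contourArea(c))
rows=[(r,np.where(h[r])[0].min(),np.where(h[r])[0].max()) for r in range(y,y+H,4)];print([tuple(int(k) for k in r) for r in rows])
# row profile through the top
for r in (int(pt[1]),int(pb[1])): print(r,img[r,int(pt[0])-30:int(pt[0])+30:2].max(1))
print("col",img[int(min(pt[1],pb[1]))-30:int(max(pt[1],pb[1]))+40:3,int(pt[0])].max(1))
E
python3 st.py 548 296.5 250; python3 el.py w10
```

```text
[544.7 299.1 236.9] F [-0.4  0.3 -0.5] w 60.1
[[-0.366 -0.013 -0.93 ]
 [ 0.93  -0.011 -0.366]
 [-0.005 -1.     0.016]]
d [ -3.7 -13.1  -1.9]
fix [-0.0157  0.     -0.0051]
pred top [254.00598863 196.94355674] under [255.00326771 182.47051015]
bbox 242 174 27 36 715.0
[(174, 253, 258), (178, 247, 265), (182, 245, 266), (186, 245, 267), (190, 244, 267), (194, 243, 268), (198, 242, 267), (202, 244, 267), (206, 247, 263)]
196 [162 162 161 164 165 163 164 164 152  69  55  58  78 156 167 166 166 165
 151  73  60  56  67 154 163 162 162 163 164 164]
182 [164 165 164 163 163 162 165 166 167 165 107  40  43  47  51  52  53  55
  44  45  43  53 136 165 164 166 167 166 165 165]
col [169 170 169 170 168 169 167 100  44  39  52  54  61  76 166 166 166 160
  61  62 158 167 168 167 164 162 164 165]
```

Run:
```python
from h import *
w=pickle.load(open("w10.pkl","rb"));i=w["color"].max(2)
print(wplane(w,(255.3,196.5),142),wplane(w,(255.7,183),92))
n=np.zeros_like(i);cv2.circle(n,(255,196),10,1,-1);m=(i>115).astype(np.uint8)*n
M=cv2.moments(m,True);p=(M["m10"]/M["m00"],M["m01"]/M["m00"]);print(p,M["m00"],wplane(w,p,142))
```

```text
[547.23891679 297.36898741 142.        ] [548.25353475 297.34770032  92.        ]
(254.93984962406014, 198.2406015037594) 133.0 [548.77330045 297.64159606 142.        ]
```

Call:
play_rows(
  series=[
    [-0.003, 0.01, -0.0025, -0.0155, 0, -0.005, 0.06],
    [0, 0.02, 0, 0, 0, 0, 0.06],
    [0, 0.02, 0, 0, 0, 0, 0.06],
    [0, 0.01, 0, 0, 0, 0, 0.06],
    [0, 0, 0, 0, 0, 0, 0.06],
    [0, 0, 0, 0, 0, 0, 0.06],
  ],
)

```text
clock: 13.95
position: [548.7, 291.4, 176.5]
ee_rot: [0.4, 0.584, -0.583, -0.4]
contact_force: [-0.6, 0.4, -0.3]
gripper_width: 60.2
```

```bash
python3 st.py 548 297.3 106; python3 el.py w11|cut -c1-400;python3 - <<'E'
from h import *
w=pickle.load(open("w11.pkl","rb"));i=w["color"].max(2)
pt=wproj(w,[548,297.3,142]);print(pt)
n=np.zeros_like(i);cv2.circle(n,tuple(int(round(v)) for v in pt),11,1,-1);m=(i>115).astype(np.uint8)*n
M=cv2.moments(m,True);p=(M["m10"]/M["m00"],M["m01"]/M["m00"]);print(p,M["m00"],wplane(w,p,142))
E
```

```text
[548.7 291.4 176.5] F [-0.6  0.4 -0.3] w 60.2
[[-0.36   0.001 -0.933]
 [ 0.933  0.    -0.36 ]
 [-0.    -1.    -0.001]]
d [ 5.8 70.5 -1.4]
fix [ 0.0015  0.     -0.    ]
pred top [265.26784128 221.87063022] under [263.94720408 197.89685183]
bbox 249 187 35 52 1353.0
[(187, 263, 264), (191, 256, 274), (195, 252, 277), (199, 251, 279), (203, 251, 280), (207, 251, 280), (211, 250, 281), (215, 250, 282), (219, 249, 283), (223, 249, 283), (227, 251, 282), (231, 252, 280), (235, 257, 275)]
221 [159 161 159 161 160 161 150  72  58  56  55  62 137 163 161 162 162 163
 161 159  94  52  56  55  59 134 162 162 159 159]
197 [163 162 161 161 162 163 164 160  94  43  40  38  38  41  38  41  37  37
  40  38  40  37  95 160 165 161 165 160 160 161]
col [168 169 167 168 165 168 149  48  40  41  41  42  50  44  58  60  78 162
 162 159 157 154  61  47 132 171 170 170 171 168 168 170]
[266.42156068 222.28000289]
(266.5, 223.57142857142858) 210.0 [548.82414695 297.68128223 142.        ]
```

Call:
play_rows(
  series=[
    [0.006, 0, -0.0015, 0.0015, 0, 0, 0.06],
    [0, 0.002, 0, 0, 0, 0, 0.06],
    [0, 0, 0, 0, 0, 0, 0.06],
  ],
)

```text
clock: 14.3
position: [548.8, 298.9, 177.0]
ee_rot: [0.4, 0.585, -0.582, -0.399]
contact_force: [-1.1, -0.4, -0.0]
gripper_width: 59.9
```

```bash
python3 st.py 548.1 297.4 104
```

```text
[548.8 298.9 177. ] F [-1.1 -0.4 -0. ] w 59.9
[[-0.361  0.004 -0.933]
 [ 0.933  0.003 -0.361]
 [ 0.001 -1.    -0.004]]
d [-1.3 72.9  1.6]
fix [ 0.0043 -0.      0.0015]
```

Call:
play_rows(
  series=[
    [-0.001, 0.008, 0.001, 0.004, 0, 0.0015, 0.06],
    [0, 0.015, 0, 0, 0, 0, 0.06],
    [0, 0.015, 0, 0, 0, 0, 0.06],
    [0, 0.015, 0, 0, 0, 0, 0.06],
    [0, 0.01, 0, 0, 0, 0, 0.06],
    [0, 0, 0, 0, 0, 0, 0.06],
    [0, 0, 0, 0, 0, 0, 0.06],
  ],
)

```text
clock: 15.0
position: [548.3, 298.0, 110.9]
ee_rot: [0.4, 0.584, -0.583, -0.399]
contact_force: [0.2, -0.1, 0.5]
gripper_width: 59.8
```

```bash
python3 st.py 548.1 297.4 104
```

```text
[548.3 298.  110.9] F [ 0.2 -0.1  0.5] w 59.8
[[-0.361  0.001 -0.932]
 [ 0.932  0.    -0.361]
 [ 0.    -1.    -0.001]]
d [-0.5  6.9  0.4]
fix [ 0.0009 -0.      0.0001]
```

Call:
play_rows(
  series=[
    [-0.0005, 0.004, 0.0005, 0.001, 0, 0, 0.05],
    [0, 0.003, 0, 0, 0, 0, 0.04],
    [0, 0, 0, 0, 0, 0, 0.035],
    [0, 0, 0, 0, 0, 0, 0.03],
    [0, 0, 0, 0, 0, 0, 0.027],
  ],
)

```text
clock: 15.5
position: [549.1, 298.1, 105.6]
ee_rot: [0.4, 0.585, -0.582, -0.399]
contact_force: [0.3, -0.6, -0.8]
gripper_width: 26.9
```

```bash
python3 st.py 548.1 297.4 104
```

```text
[549.1 298.1 105.6] F [ 0.3 -0.6 -0.8] w 26.9
[[-0.362  0.003 -0.932]
 [ 0.932  0.003 -0.362]
 [ 0.001 -1.    -0.004]]
d [-0.3  1.6  1.2]
fix [ 0.0039 -0.      0.0013]
```

Call:
play_rows(
  series=[
    [-0.0003, 0.001, 0.001, 0.004, 0, 0.001, 0.025],
    [0, 0, 0, 0, 0, 0, 0.02],
    [0, 0, 0, 0, 0, 0, 0.015],
    [0, 0, 0, 0, 0, 0, 0.015],
  ],
)

```text
clock: 15.9
position: [548.5, 297.6, 105.1]
ee_rot: [0.399, 0.584, -0.583, -0.4]
contact_force: [1.0, 0.3, 0.0]
gripper_width: 22.8
```

```bash
python3 st.py 548.1 297.4 104
```

```text
[548.5 297.6 105.1] F [1.  0.3 0. ] w 22.8
[[-0.362  0.    -0.932]
 [ 0.932  0.001 -0.362]
 [ 0.001 -1.    -0.001]]
d [-0.1  1.1  0.4]
fix [ 0.0007 -0.      0.0007]
```

Call:
play_rows(
  series=[
    [0, 0, 0, 0, 0, 0, 0.015],
    [0, -0.004, 0, 0, 0, 0, 0.015],
    [0, -0.008, 0, 0, 0, 0, 0.015],
    [0, -0.01, 0, 0, 0, 0, 0.015],
    [0, 0, 0, 0, 0, 0, 0.015],
  ],
)

```text
clock: 16.4
position: [548.3, 297.5, 128.6]
ee_rot: [0.399, 0.583, -0.583, -0.4]
contact_force: [0.2, 0.2, -0.4]
gripper_width: 22.3
```

```bash
python3 st.py 548.3 297.5 200
```

```text
[548.3 297.5 128.6] F [ 0.2  0.2 -0.4] w 22.3
[[-0.362 -0.    -0.932]
 [ 0.932  0.    -0.362]
 [ 0.    -1.     0.   ]]
d [ -0.  -71.4  -0. ]
fix [-0.0001  0.      0.0005]
```

Call:
play_rows(
  series=[
    [0, -0.01, 0, 0, 0, 0, 0.015],
    [0, -0.015, 0, 0, 0, 0, 0.015],
    [0, -0.015, 0, 0, 0, 0, 0.015],
    [0, -0.015, 0, 0, 0, 0, 0.015],
    [0, 0, 0, 0, 0, 0, 0.015],
  ],
)

```text
clock: 16.9
position: [548.6, 297.6, 188.5]
ee_rot: [0.4, 0.584, -0.583, -0.399]
contact_force: [0.6, -0.3, -0.8]
gripper_width: 22.7
```

Call:
play_rows(
  series=[
    [0, -0.015, 0, 0, 0, 0, 0.015],
    [0, -0.02, 0, 0, 0, 0, 0.015],
    [0, -0.025, 0, 0, 0, 0, 0.015],
    [0, -0.025, 0, 0, 0, 0, 0.015],
    [0, -0.02, 0, 0, 0, 0, 0.015],
    [0, -0.01, 0, 0, 0, 0, 0.015],
    [0, 0, 0, 0, 0, 0, 0.015],
  ],
)

```text
clock: 17.6
position: [546.1, 296.1, 303.5]
ee_rot: [-0.398, -0.581, 0.585, 0.401]
contact_force: [0.1, -1.0, -0.8]
gripper_width: 22.6
```

```bash
python3 st.py 501.1 -187.5 300
python3 - <<'E'
from h import *
from bench import read_state
s=read_state();x,y,z=s["position"]
S=snap("side","s3");T=snap("top","t3")
for h in(37,12,-13,-60,-93):print(h,proj(S,[x,y,z+h]).round(1))
i=S["color"].astype(int).max(2)
for h in range(35,-110,-12):
    p=proj(S,[x,y,z+h]);r=int(round(p[1]));c=int(round(p[0]));print(h,c,r,S["color"].max(2)[r,c-12:c+13])
E
```

```text
[546.1 296.1 303.5] F [ 0.1 -1.  -0.8] w 22.6
[[-0.361 -0.007 -0.933]
 [ 0.933 -0.002 -0.36 ]
 [ 0.001 -1.     0.007]]
d [-434.9    4.8  216.3]
fix [-0.0071  0.      0.0006]
37 [238.2 140.7]
12 [238.2 152.1]
-13 [238.3 163.2]
-60 [238.4 183.3]
-93 [238.5 196.9]
35 238 142 [189 188 188 163 141 106  66  52  50  48  47  47  47  45  46  50  50  52
  52  62  73  71  56  48  44]
23 238 147 [213 214 213 212 197 147 100  88  85  64  49  54  61  53  52  62  81  84
  62  46  66 143 223 230 155]
11 238 153 [188 164 133 114  92  82  76  81  85  67  54  52  54  51  52  62  81  91
  95 123 157 160 141 150 175]
-1 238 158 [165 185 197 201 200 184 129  91  85  71  59  56  58  59  57  68  86 115
 149 160 165 164 160 162 165]
-13 238 163 [169 168 168 168 171 170 136  93  74  67  64  63  63  64  68  72 102 162
 211 206 179 169 167 160 165]
-25 238 168 [ 75  75  75  76  76  75  75  76  77  80  68  57  58  67 112 175 218 225
 226 227 227 225 224 223 220]
-37 238 174 [ 76  75  75  75  74  75  76  75  79  98 126 122 117 124 129 133 134 133
 131 130 128 127 124 123 121]
-49 238 179 [ 78  77  76  76  77  77  78  79  86 105 128 124 117 124 128 131 133 133
 132 130 128 127 125 122 123]
-61 238 184 [100  99 100 100 100 100  99  95  95 108 130 126 117 121 128 130 132 133
 130 129 127 124 124 123 123]
-73 238 189 [101  99  94  93  96  98  98  95  88  99 129 129 118 126 134 131 132 132
 131 128 126 125 125 124 124]
-85 238 194 [ 99  99  96  86  72  69  85 123 158 172 170 173 174 169 158 146 136 132
 130 129 125 124 123 125 124]
-97 239 198 [ 69  82 116 151 174 188 199 207 210 210 203 198 203 209 209 205 196 187
 178 173 171 171 170 170 172]
-109 239 203 [179 191 202 209 211 212 213 213 211 210 207 202 194 188 184 181 180 180
 182 182 181 180 179 178 178]
```

Run:
```python
from h import *
d=pickle.load(open("im0.pkl","rb"))["side"]["color"].astype(int);s=pickle.load(open("s3.pkl","rb"))["color"].astype(int)
D=np.abs(s-d).max(2)
for r in range(162,212,2):
    print(r,D[r,228:250])
```

```text
162 [  2   5   5  18  60 104 115 118 124 134 140 139 136 140 124  77  21   3
   3   1   3   3]
164 [  3   2   4  10  38  84 107 116 119 124 138 140 137 118  80  35   7   3
   2   3   3   3]
166 [ 1  1  1  2  4  5  9 24 31 44 66 72 55 34 15  4  2  2  2  2  2  3]
168 [ 3  1  0  2  2  1  1  7  9 19 20 17 22 26  9  3  2  3  1  3  4  4]
170 [ 5  2  1  2  2  5 26 59 58 39 37 42 28  4  2  3  3  2  3  2  4  3]
172 [ 1  0  2  0  3  2  7 31 53 46 43 48 35  8  1  3  3  2  2  3  3  1]
174 [ 1  1  1  1  1  2  2 24 51 47 40 47 33  7  2  2  3  1  2  1  2  2]
176 [ 1  1  2  1  1  1  3 25 53 49 42 47 34  5  2  3  2  2  2  3  2  1]
178 [ 1  2  1  1  3  2  3 24 52 47 40 46 35  6  2  2  2  4  0  1  1  1]
180 [ 2  1  3  4  3  3  1 17 37 37 37 45 32  5  3  2  3  3  2  1  2  2]
182 [ 4  1  0  2  2  3  2 19 41 42 38 42 32  5  2  3  2  2  3  2  2  3]
184 [ 2  1  2  1  1  2  2 18 39 36 37 51 40  7  3  1  4  2  1  4  2  2]
186 [ 1  1  2  2  0  1  1 17 43 50 54 58 36  5  3  2  1  3  2  1  2  1]
188 [ 3  2  2  1  1  2  2 25 65 65 31  5 21 10  4  2  1  3  2  3  2  3]
190 [ 2  1  2  3  2  1  3 30 46  6 47 56 43 16  4  2  2  3  1  1  2  2]
192 [ 2  2  1  1  2  1  2  4 13 36 59 53 39 16  4  3  2  2  2  2  3  1]
194 [ 2  1  1  3  2  3  4 10 25 35 43 49 45 16  4  2  2  1  3  3  3  0]
196 [ 3  1  1  1  2  3  4 10 26 47 54 52 35 10  2  2  1  2  1  2  3  2]
198 [ 1  2  3  1  3  3  3  4  7 13 19 13  7  4  2  4  4  3  2  3  1  1]
200 [2 3 1 3 3 3 3 4 2 2 4 2 3 3 4 4 3 3 4 3 2 2]
202 [2 2 3 4 3 4 1 3 3 4 3 3 2 4 2 3 3 3 2 5 3 3]
204 [3 3 3 2 2 3 3 3 3 4 2 3 3 3 2 2 2 3 4 3 1 3]
206 [4 3 3 3 3 3 3 3 3 3 3 3 2 2 2 4 2 2 3 3 2 3]
208 [3 2 1 3 3 4 3 2 4 2 2 2 2 3 3 2 2 1 2 2 3 3]
210 [1 2 2 3 2 1 2 2 2 3 3 3 2 3 2 4 3 2 2 2 4 3]
```

The difference image shows the shaft upright at columns 238.0 to 238.2, ending at row 198. That puts the tip about 93 to 95 mm below the TCP. I'll carry it over.

Call:
play_rows(
  series=[
    [-0.015, 0, 0.007, -0.007, 0, 0, 0.015],
    [-0.03, 0, 0.014, 0, 0, 0, 0.015],
    [-0.035, 0, 0.018, 0, 0, 0, 0.015],
    [-0.035, 0, 0.018, 0, 0, 0, 0.015],
    [-0.035, 0, 0.018, 0, 0, 0, 0.015],
    [-0.035, 0, 0.018, 0, 0, 0, 0.015],
    [-0.035, 0, 0.018, 0, 0, 0, 0.015],
    [-0.03, 0, 0.015, 0, 0, 0, 0.015],
    [-0.02, 0, 0.01, 0, 0, 0, 0.015],
    [-0.01, 0, 0.005, 0, 0, 0, 0.015],
  ],
)

```text
clock: 18.7
position: [506.2, -27.2, 285.3]
ee_rot: [-0.391, -0.574, 0.594, 0.406]
contact_force: [0.3, 0.2, -0.9]
gripper_width: 22.6
```

```bash
python3 st.py 501.1 -187.5 300
```

```text
[506.2 -27.2 285.3] F [ 0.3  0.2 -0.9] w 22.6
[[-0.364 -0.034 -0.931]
 [ 0.932 -0.012 -0.363]
 [ 0.001 -0.999  0.036]]
d [-147.5  -12.6   63.5]
fix [-0.0357  0.      0.0008]
```

Call:
play_rows(
  series=[
    [-0.01, -0.008, 0.005, -0.02, 0, 0, 0.015],
    [-0.02, -0.006, 0.01, -0.016, 0, 0.001, 0.015],
    [-0.03, -0.003, 0.013, 0, 0, 0, 0.015],
    [-0.03, -0.003, 0.013, 0, 0, 0, 0.015],
    [-0.025, -0.002, 0.01, 0, 0, 0, 0.015],
    [-0.015, -0.001, 0.006, 0, 0, 0, 0.015],
    [0, 0, 0, 0, 0, 0, 0.015],
    [0, 0, 0, 0, 0, 0, 0.015],
  ],
)

```text
clock: 19.5
position: [500.9, -172.5, 308.4]
ee_rot: [0.398, 0.586, -0.584, -0.397]
contact_force: [-0.4, 0.1, -0.4]
gripper_width: 22.7
```

```bash
python3 st.py 501.1 -187.5 300
```

```text
[ 500.9 -172.5  308.4] F [-0.4  0.1 -0.4] w 22.7
[[-0.368  0.003 -0.93 ]
 [ 0.93   0.001 -0.368]
 [ 0.    -1.    -0.003]]
d [-14.    8.4   5.3]
fix [ 0.003  -0.      0.0002]
```

Call:
play_rows(
  series=[
    [-0.007, 0.002, 0.0025, 0.003, 0, 0, 0.015],
    [-0.007, 0.01, 0.0025, 0, 0, 0, 0.015],
    [0, 0.012, 0, 0, 0, 0, 0.015],
    [0, 0.01, 0, 0, 0, 0, 0.015],
    [0, 0, 0, 0, 0, 0, 0.015],
    [0, 0, 0, 0, 0, 0, 0.015],
  ],
)

```text
clock: 20.1
position: [501.2, -185.5, 269.8]
ee_rot: [-0.395, -0.586, 0.586, 0.397]
contact_force: [0.0, -0.9, -0.3]
gripper_width: 22.9
```

```bash
python3 st.py 501.1 -187.5 240
```

```text
[ 501.2 -185.5  269.8] F [ 0.  -0.9 -0.3] w 22.9
[[-0.372 -0.003 -0.928]
 [ 0.928  0.001 -0.372]
 [ 0.002 -1.     0.002]]
d [-1.9 29.8  0.8]
fix [-0.0023  0.      0.0023]
```

Call:
play_rows(
  series=[
    [-0.002, 0.005, 0.001, -0.002, 0, 0.002, 0.015],
    [0, 0.005, 0, 0, 0, 0, 0.015],
    [0, 0.005, 0, 0, 0, 0, 0.015],
    [0, 0, 0, 0, 0, 0, 0.015],
    [0, 0, 0, 0, 0, 0, 0.015],
  ],
)

```text
clock: 20.6
position: [501.3, -187.7, 254.1]
ee_rot: [0.396, 0.586, -0.586, -0.396]
contact_force: [-0.1, -0.3, -1.3]
gripper_width: 22.6
```

```bash
python3 st.py 501.1 -187.5 240;python3 - <<'E'
from h import *
from bench import read_state
a=pickle.load(open("s2.pkl","rb"))["color"].astype(int);S=snap("side","s4");b=S["color"].astype(int)
x,y,z=read_state()["position"]
for h in(-13,-50,-93):print(h,proj(S,[x,y,z+h]).round(1))
print("rim",proj(S,[501.1,-187.5,137]).round(1))
D=np.abs(a-b).max(2)
for r in range(118,168,2):print(r,D[r,286:312])
E
```

```text
[ 501.3 -187.7  254.1] F [-0.1 -0.3 -1.3] w 22.6
[[-0.373  0.001 -0.928]
 [ 0.928 -0.    -0.373]
 [-0.001 -1.    -0.001]]
d [ 0.3 14.1  0.2]
fix [ 0.001   0.     -0.0006]
-13 [300.4 128. ]
-50 [299.7 139.1]
-93 [298.9 151.6]
rim [298.6 158.4]
118 [ 1  1  2  1  1  1  1  1  1  1  2  7 22 27  1 23 10  2 14 26 22 14 16 11
  3  2]
120 [ 2  2  1  1  1  2  2  1  0  3  1  4 20 21 12 35 12  3  9 21 17  4  2  2
  0  1]
122 [ 1  3  2  1  2  2  1  3  0  9 27 22  4  1 21 30  8  1  5 17 14  6  3  2
  2  1]
124 [ 1  1  1  3  2  1  1  2  1  8 18 16  2  4 19 19  2 12 21 23  6 27 12  2
  1  1]
126 [ 0  1  1  1  2  1  1  2  1  2  1  5 13 12  5  4 19 35 45 22  3 14  5  1
  1  1]
128 [ 2  2  2  2  1  0  1  1  1  3 13 26 20  3 21 14  7 13  3  3  4  2  1  1
  1  1]
130 [ 2  2  1  1  1  2  1  1  1  2 11 20 17 17 51 57 53 44 47 40 19  6  1  2
  2  1]
132 [ 1  2  3  2  2  1  2  1  1  1  7 38 68 51 27 10 17 31 28 17  7  2  3  2
  3  1]
134 [ 2  1  1  1  1  1  1  1  1  0 11 57 98 90 83 83 36  3  1  1  2  1  1  1
  3  2]
136 [ 2  1  2  2  2  1  2  2  1  1 10 49 93 88 86 89 39  3  1  2  1  2  2  1
  1  1]
138 [ 1
[... 404 characters left out ...]
 1  1
  0  1]
148 [ 1  1  2  1  3  1  2  2  2  8 52 97 94 84 79 32  3  2  1  2  3  2  1  1
  4  3]
150 [  1   1   1   2   4   1   2   1   1   2  22  66 109 111  78  23   0   2
   2   2   3   3   3   3   1   2]
152 [ 1  1  2  3  3  1  1  2  3  2  6 33 71 73 28  2  1  1  3  1  1  2  1  1
  2  2]
154 [1 2 2 1 3 1 2 1 1 2 1 2 1 3 1 2 1 1 1 1 3 1 2 1 2 3]
156 [2 2 3 1 1 2 1 2 2 2 3 1 1 1 1 2 2 1 1 2 1 1 1 1 1 3]
158 [1 2 2 1 2 1 1 1 1 2 2 1 2 1 1 2 1 2 1 1 0 1 2 2 1 1]
160 [1 2 1 2 2 1 1 1 1 1 1 1 2 2 2 1 2 1 1 1 2 1 1 2 2 2]
162 [2 2 1 1 1 2 1 2 1 1 1 1 2 2 2 1 2 1 0 0 1 1 1 2 1 1]
164 [2 2 1 2 2 2 1 2 3 1 0 1 1 1 1 1 3 3 1 2 1 1 2 1 2 1]
166 [1 2 1 2 0 1 1 0 1 1 1 2 1 1 0 1 1 1 1 3 1 0 2 3 1 1]
```

In the side difference image the tip is at about (298.6,153). The rim centre is at (298.5,160), so there is about 24 mm between them, as predicted. I'll lower 14 mm.

Call:
play_rows(
  series=[
    [0, 0.004, 0, 0.001, 0, 0, 0.015],
    [0, 0.004, 0, 0, 0, 0, 0.015],
    [0, 0.003, 0, 0, 0, 0, 0.015],
    [0, 0, 0, 0, 0, 0, 0.015],
    [0, 0, 0, 0, 0, 0, 0.015],
  ],
)

```text
clock: 21.15
position: [501.5, -187.7, 242.4]
ee_rot: [-0.396, -0.586, 0.586, 0.396]
contact_force: [0.2, 0.4, -1.2]
gripper_width: 22.5
```

```bash
python3 st.py 501.1 -187.5 240
```

```text
[ 501.5 -187.7  242.4] F [ 0.2  0.4 -1.2] w 22.5
[[-0.373  0.001 -0.928]
 [ 0.928 -0.001 -0.373]
 [-0.001 -1.    -0.   ]]
d [0.3 2.4 0.3]
fix [ 0.0004  0.     -0.0008]
```

Call:
play_rows(
  series=[
    [0, 0.0015, 0, 0, 0, 0, 0.015],
    [0, 0, 0, 0, 0, 0, 0.015],
    [0, 0, 0, 0, 0, 0, 0.015],
    [0, 0, 0, 0, 0, 0, 0.015],
    [0, 0, 0, 0, 0, 0, 0.015],
  ],
)

```text
clock: 21.65
position: [501.7, -187.7, 241.2]
ee_rot: [0.396, 0.586, -0.586, -0.395]
contact_force: [-0.5, 0.7, -0.2]
gripper_width: 22.3
```

```bash
python3 st.py 501.1 -187.5 240;python3 - <<'E'
from h import *
from bench import read_state
x,y,z=read_state()["position"]
a=pickle.load(open("s2.pkl","rb"))["color"].astype(int);S=snap("side","s5");b=S["color"].astype(int)
D=np.abs(a-b).max(2)
print("tip pred",proj(S,[x,y,z-93]))
for r in range(148,162,2):print(r,D[r,290:308])
print("changed flask region",(D[164:205,275:320]>15).sum())
# wrist: funnel rim ellipse (partly hidden by the electrode head)
w=snap("wrist","w12");i=w["color"].astype(int);p=wproj(w,[501.1,-187.5,137])
w0=pickle.load(open("w9.pkl","rb"))
g=(i.min(2)>165).astype(np.uint8);n=g*0;cv2.circle(n,tuple(int(v) for v in p),55,1,-1);g*=n
cs,_=cv2.findContours(g,cv2.RETR_EXTERNAL,cv2.CHAIN_APPROX_NONE);c=np.vstack([k for k in cs if cv2.contourArea(k)>5])
e=cv2.fitEllipse(cv2.convexHull(c));print(p,e,wplane(w,e[0],137))
E
```

```text
[ 501.7 -187.7  241.2] F [-0.5  0.7 -0.2] w 22.3
[[-0.373  0.001 -0.928]
 [ 0.928 -0.001 -0.373]
 [-0.001 -1.    -0.001]]
d [0.5 1.2 0.5]
fix [ 0.0011  0.     -0.0013]
tip pred [298.5873777  155.22376801]
148 [ 2  1  1  1  1  7 52 94 87 77 75 29  3  2  2  3  3  0]
150 [ 3  1  1  2  2  7 50 87 82 78 77 27  0  1  1  1  2  1]
152 [ 2  1  1  0  2 10 47 90 92 93 84 34  3  2  2  1  1  2]
154 [  1   3   1   2   1   8  45  92 107  97  52  13   1   1   2   1   3   2]
156 [2 2 1 1 1 2 1 5 2 4 4 2 1 1 1 0 2 1]
158 [2 2 0 0 2 1 1 2 1 1 1 2 1 2 1 2 1 2]
160 [2 1 1 1 1 1 1 0 2 1 1 1 2 1 1 0 3 1]
changed flask region 0
[258.43164671 189.00983824] ((259.99658203125, 176.34588623046875), (87.59434509277344, 92.60704803466797), 94.33631134033203) [ 490.13604101 -190.45675417  137.        ]
```

```bash
python3 -c "
from bench import job_done,read_state
s=read_state();print(s['position'],abs(s['joint_vel']).max(),s['contact_force']);print(job_done())"
```

```text
[ 501.70820036 -187.72878392  241.12929927] 0.001379240431290062 [ 0.38780934  0.49851966 -1.02797213]
the job is handed in; nothing more can be done
None
```

The funnel is fully home in the flask neck and released. The electrode is held upright and still over it, with its tip about 11 mm above the rim by calculation. I handed the job in at about 21.7 s of the 61 s.

**Last checks**
- **Funnel:** its rim measured centred at (501.1, −187.5) mm and looked level in both the wrist and side views.
- **Electrode:** the TCP (gripper tip point) is at (501.7, −187.7, 241.1) mm, within 1 mm of the rim centre. Tilt is under 0.1°, joint speeds are near zero and the force is at noise level. The grip reads 22.3 mm on the 24 mm head.
- **Flask:** comparing side images taken before and after the electrode arrived showed no change in the flask area.

**Checks that failed or disagreed**
- **Final rim fit:** the last wrist-camera fit of the rim gave (490, −190) mm. I took this as spoiled by the electrode covering the rim and did not use it.
- **Flask position:** the early camera estimates of the flask differed by up to about 10 mm. I used the close wrist view, which the insertion confirmed.
- **Tip height:** it comes from the grasp geometry. The side view supports it only to a few mm, and at the last step the bulb blended into the white funnel.
- **Tip centring:** along the side camera's line of sight I did not confirm it by image. It rests on the measured arm position.

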